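Clamp down the desiccator and crack its stuck lid

TASK

The blue-rimmed lid of the small white desiccator box is stuck to its seal. First swing the bench clamp down across the box's front lip until it snaps onto its catch, so that the box stays down; then pull the lid up by its bar handle, break it free of the seal without letting it fly up, and finish holding it just ajar, with a gap of about 15 mm at its front edge. Do not let go at the end, and leave the other things on the bench alone.

Things in the scene. Friction and masses are not known exactly. Their poses are not given: they have to be found in the camera images.
- station: Aluminium nest plate fixed to the bench, 236 x 212 x 12 mm, with the clamp and the kerbs (8 mm) that hold the box. Origin on the bench under the box's centre. x points from the front (clamp side, roughly facing the robot) to the rear (lid hinge), y along the front edge (clamp hinge at +y, catch at -y), z up. Place and yaw differ from run to run; it does not move.
- chamber: White desiccator box standing loose in the nest, 150 (x) x 170 (y) x 55 mm with a lip 12 mm thick and 90 mm wide (y) that sticks out 47 mm at the front near its foot. With its lid about 0.85 kg, so unclamped it tips up before the seal gives. Origin at the centre of its underside, 12 mm above the bench, axes as the station's.
- lid (a joint): Lid angle, rad: 0 shut and sealed, growing as the front edge rises, stop at 0.30. Clear plate 10 mm thick, blue rim, 0.25 kg; front edge 156 mm from the hinge line, so 0.1 rad is a 16 mm gap. The seal gives at about 12 to 15 N up at the handle, at 0.02 rad or less; the pull then drops at once to about 3 N, so the lid jumps to about 0.05 rad. Let go, it falls shut.
- lid_handle (a point): Middle of the lid's black bar handle: a round bar 12 mm across, parallel to the station's y axis, 76 mm clear between its end posts, its axis 32 mm above the lid's top face (109 mm above the bench when shut), 120 mm in front of the hinge line. It moves with the lid.
- lid_hinge (a point): Middle of the lid's hinge line (parallel to the station's y axis) at the rear rim of the box, 67 mm above the bench.
- clamp (a joint): Clamp bar angle, rad: 0 sprung up as at the start (bar 0.7 rad above level), 0.7 down level on its catch. A light spring (1 to 2 N at the red pad) resists closing to about 0.62 rad; there the sprung nose at its end meets the catch pin, takes about 10 to 18 N at the pad to push past, clicks under it at about 0.67 rad, and the bar then stays down by itself and holds the box's lip.
- clamp_pad (a point): Centre of the top face of the red pad (24 mm wide, 46 mm along the bar) on the clamp bar, 105 mm from the hinge; moves with the bar. Home, it lies level 57 mm above the bench, 105 mm from the hinge towards the station's -y, 27 mm in front of the box's front wall. The bar's nose and hook end 155 mm from the hinge. Pressed straight down from over its raised place, the bar goes home.
- clamp_hinge (a point): The clamp's hinge point, 45 mm above the bench; its axis is parallel to the station's x axis. The bar swings in the upright plane through this point parallel to the station's y axis. The catch pin, between two small posts, lies 140 mm from it towards -y; the posts' top is 54 mm above the bench.
- puck_black: Black specimen puck, 32 mm across, 20 mm high, loose beside the nest; origin under its centre. Leave alone.
- puck_blue: Blue specimen puck, 32 mm across, 20 mm high, loose beside the nest; origin under its centre. Leave alone.
- lens_cap: Black lens cap, 50 mm across, 13 mm high; origin under its centre. Leave alone.
- jar: Amber jar with blue cap, 56 mm across, 75 mm high; origin under its centre. Leave alone.
- blue_box: Blue sample box with clear cover, 75 x 50 x 25 mm; origin under its centre. Leave alone.
- tweezers: Steel tweezers lying flat, 150 mm long, 9 mm wide, 6 mm high; origin under the middle of the broad part. Leave alone.

How it is judged:
By the outcome, as a careful person would: the job done as asked, in the order asked, and still so for the second after the job is handed in, while the arm keeps its last pose, push and grip.
It also fails if it takes over 48 s, if anything falls off the work surface, if the arm or the gripper's body presses on something with over 40 N, if the wrist force passes 120 N, or if a joint passes its speed limit or range.

ROBOT

A 7-joint arm with a two-finger parallel gripper is mounted at the origin on the work surface. World frame = base frame: x ahead of the robot, y to its left, z up, the work surface at z = 0. Lengths are in m, angles in rad, forces in N, time in s.
With the tool pointing down it reaches from about 0.4 to 0.925 m from the base axis. Payload 5.6 kg.
Tool frame: the origin (TCP) lies midway between the tips of the shut fingers; the grasp point (between the pads) lies 19 mm behind it (manip.grasp_offset is the distance from the TCP to the grasp point, in m); z points along the fingers, y is the line along which they close (so a half turn about z gives the same grasp; the last joint's range is limited). The gripper opens to 85 mm and grips with 20 to 120 N. Pads are 22 mm wide; open, the fingers measure 114 mm over their backs; the gripper's body (76 mm by 85 mm) begins 54 mm behind the grasp point. The pads swing forward as they close: fully open they stand 13 mm farther back than shut.
Start: joints at [-1.198, 0.468, -0.012, 1.603, 0.006, 1.071, -0.056], TCP at [0.263, 0.595, 0.209] pointing down, gripper open.
Joint ranges: [-2.53, 2.53], [-0.31, 2.02], [-1.57, 1.55], [0.28, 2.44], [-1.29, 4.43], [0.15, 1.84], [-2.92, 2.92]. Speed limits (rad/s): [2.57, 2.57, 3.14, 3.14, 3.14, 3.14, 3.14].

INTERFACE

Orientations are given as a rotation vector (axis times angle).
In Python, from cell import telemetry, vision, ticket, finder, manip gives the robot as it stands.
- The arm moves only by the shell command python3 -m inch 'ROWS' [OPENING] [FORCE]. ROWS is JSON, one flat list of numbers, 6 for each row, row after row: the shift along the tool's x, y, z in m, then the turn, a rotation vector about the tool's x, y, z in degrees. A call has 1 to 20 rows; each row shifts and turns the commanded pose from where the row before left it, along the tool's axes as they then stand; what a row does not reach is not made up. A row lasts 1/10 s, in which the tool goes at most 50 mm and 8.59 degrees, less where a joint would pass 70% of its speed; a pose out of reach is approached as far as the arm can. A call with a gripper value outside its range is refused whole. OPENING is the finger opening in m, from 0 to 0.0854, set as the call begins (- or left out, the last holds). The fingers move at their own pace and stop on an object; FORCE is the grip in N (left out, the last holds). Time passes only in rows, so rows that do not move let the fingers close. It gives the time, the measured TCP pose, the force, the opening and the grip force at its end, in the units of the state.
- telemetry.read_state(): the state, without advancing time (a new reading comes with each control period).
- vision.snapshot(name): name is "scene" or "top" or "wrist"; returns the picture (384x512x3 uint8, red, green, blue); there is no depth.
- vision.calibration(name): a dict with "K" (3x3 intrinsics, pixels), "world_to_cam" (4x4, takes a point from world to camera coordinates); the wrist camera has in their place "mount" (4x4, takes a point from camera to tool coordinates, whose origin is the TCP and whose axes are the flange's). Camera axes: x right, y down, z forward; pixel columns grow to the right and rows downward; lengths in m; the calibration is good to about 2 mm. The wrist camera is an equidistant fisheye: a pixel r from the principal point sees the ray r / f radians off the axis. A picture is of the moment at which its call begins: read the wrist's pose just before it. calibration takes no time and is no camera call.
- ticket.hand_in(): hands the job in; it is judged then, once.
Trained networks look in the newest picture that a camera, given by its name, has taken for a name from the list of things; names that differ only in an ending like _2 or _b are one class to them, and where a whole thing is asked for, a point or a joint stands for the part that bears it (a point fixed in the world has none). Each returns a list of dicts, best first, with "conf" (0 to 1); they miss things now and then, are a little off and sometimes report something else, mostly with a low value. They report only what shows in the picture. A call takes as long as a camera call.
- finder.search_frame(thing, camera): "location" ([column, row] in pixels, amid what is visible of it).
- finder.trace(thing, camera): "region" (384x512 bool, what is visible of it) and "location" ([column, row] in pixels, amid what is visible of it).
The state is a dict: "clock": time; "joints": joint angles; "joint_vel": joint speeds; "effort": joint torques, N m; "eef_pos": TCP position; "tcp_rot": TCP orientation; "wrist_force": force on the tool from outside, world axes, zero at the start; "torque": the same for the moment, N m; "gripper_width": opening from 0.0 (shut) to 1.0 (fully open); "finger_force": force on a finger pad.
Only numpy, scipy, OpenCV 4.12 (cv2) and the standard library are available. Lean on these libraries where they do the work, as an engineer would, in place of code of your own. Each camera call takes 0.05 s, during which the arm holds its last target. There are 200 camera calls.

## Working session

There is one attempt and no reset: what is moved stays moved. The work goes in short steps, Python scripts to look and compute and a shell command to move; the robot and the scene stay as the last step left them, time stands still between calls to the robot, and variables do not carry over. Pictures are saved under pics/ and viewed, at most 10 in all, crops included, and the job is handed in when it is done.

```bash
ls; mkdir -p pics; python3 - <<'E'
from cell import telemetry, vision, finder, manip
import cv2,numpy as np
print(telemetry.read_state()); print(manip.grasp_offset)
ims=[]
for n in("scene","top"):
    im=vision.snapshot(n); cv2.imwrite(f"pics/{n}0.png",im[:,:,::-1])
    for t in("lid_handle","clamp_pad","clamp_hinge","chamber","lid_hinge","station"):
        print(n,t,[(np.round(d["location"],1).tolist(),round(d["conf"],2)) for d in finder.search_frame(t,n)[:2]])
    c=vision.calibration(n);print(np.round(c["K"],1).tolist(),np.round(c["world_to_cam"],3).tolist())
print(vision.calibration("wrist"))
E
```

```text
pics
{'clock': 0.0, 'joints': array([-1.19799911,  0.4684065 , -0.0115973 ,  1.60365639,  0.00599402,
        1.07137533, -0.05629006]), 'joint_vel': array([-0.00061206,  0.00101962,  0.0001066 ,  0.00063536,  0.00073369,
        0.00048413, -0.00061403]), 'effort': array([ 3.89219813e-04, -5.32382262e+01,  2.11738539e-02, -2.51295465e+01,
        1.14243018e-02,  7.70395913e-03, -1.18777922e-05]), 'eef_pos': array([0.26236866, 0.59402914, 0.20820576]), 'tcp_rot': array([-6.48480276e-01, -3.07367557e+00,  2.81678255e-03]), 'wrist_force': array([ 0.48194614, -0.42013962,  0.47383421]), 'torque': array([-0.00947292, -0.0623397 , -0.04384504]), 'finger_force': 0.0, 'gripper_width': 1.000984559741696}
0.0187
scene lid_handle [([204.9, 198.0], 0.94), ([337.8, 338.9], 0.17)]
scene clamp_pad [([227.8, 168.2], 0.72)]
scene clamp_hinge [([235.3, 215.9], 0.96)]
scene chamber [([212.3, 197.2], 0.61)]
scene lid_hinge [([206.4, 200.9], 0.87)]
scene station [([232.5, 215.9], 0.86)]
[[374.8, 0.0, 253.5], [0.0, 374.8, 191.4], [0.0, 0.0, 1.0]] [[-0.762, 0.648, 0.003, 0.385], [0.543, 0.642, -0.542, -0
[... 329 characters left out ...]
.3], 0.69)]
[[350.5, 0.0, 255.5], [0.0, 350.5, 190.2], [0.0, 0.0, 1.0]] [[0.018, -1.0, 0.003, -0.002], [-0.977, -0.018, -0.213, 0.539], [0.213, 0.001, -0.977, 1.072], [0.0, 0.0, 0.0, 1.0]]
{'K': array([[297.31863964,   0.        , 255.75656881],
       [  0.        , 297.31863964, 194.62864619],
       [  0.        ,   0.        ,   1.        ]]), 'mount': array([[-4.61547069e-04, -9.57010036e-01, -2.90054440e-01,
         7.34465064e-02],
       [ 9.99999572e-01, -6.74287338e-04,  6.33511689e-04,
         9.75840788e-04],
       [-8.01857080e-04, -2.90054023e-01,  9.57009938e-01,
        -1.64787579e-01],
       [ 0.00000000e+00,  0.00000000e+00,  0.00000000e+00,
         1.00000000e+00]])}
```

```bash
python3 - <<'E'
import cv2,numpy as np
a=cv2.imread("pics/scene0.png")[90:320,90:390];b=cv2.imread("pics/top0.png")[70:300,180:480]
cv2.imwrite("pics/ab.png",np.vstack([cv2.resize(x,None,fx=1.3*2*0.97,fy=1.3) if 0 else cv2.resize(x,(390,299)) for x in(a,b)]) if 0 else np.hstack([cv2.resize(x,(400,307)) for x in (a,b)]))
cv2.imwrite("pics/a.png",cv2.resize(a,(782,600)));cv2.imwrite("pics/b.png",cv2.resize(b,(782,600)))
E
```

```text
(no output)
```

View pics/a.png

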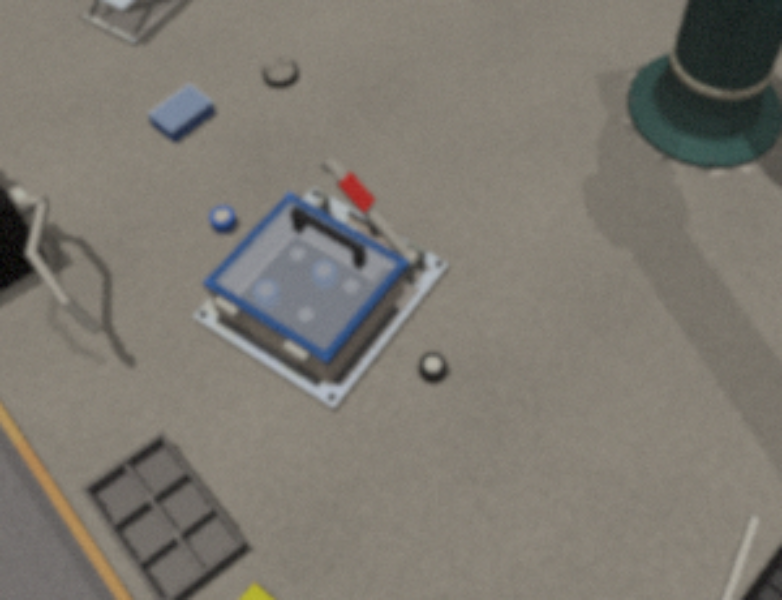

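View pics/b.png

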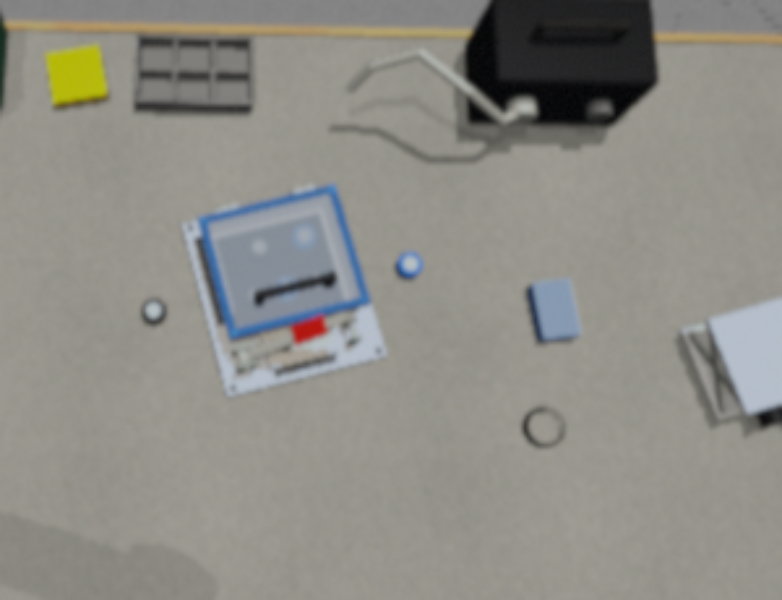

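The scene view shows the station: lid corners about (202,165), (245,192), (215,227) and (170,199) in full-frame pixels, clamp hinge near (249,191). The top view shows the same with the handle near (293,181), the red pad raised at (298,196).

```bash
cat > h.py <<'E'
import numpy as np, cv2
from scipy.spatial.transform import Rotation as R
from scipy.optimize import least_squares
from cell import telemetry, vision, finder, manip
def ray(cam,px,st=None):
    c=vision.calibration(cam);K=c["K"]
    u=(np.array(px)-K[:2,2])/K[0,0]
    if cam=="wrist":
        r=np.hypot(*u);d=np.array([*(u/r*np.sin(r)),np.cos(r)])
        M=c["mount"];Rt=R.from_rotvec(st["tcp_rot"]).as_matrix()
        return np.array(st["eef_pos"])+Rt@M[:3,3],Rt@M[:3,:3]@d
    T=c["world_to_cam"];d=np.array([*u,1.]);d/=np.linalg.norm(d)
    return -T[:3,:3].T@T[:3,3],T[:3,:3].T@d
def tri(rays):
    A=sum(np.eye(3)-np.outer(d,d) for o,d in rays);b=sum((np.eye(3)-np.outer(d,d))@o for o,d in rays)
    p=np.linalg.solve(A,b);return p,max(np.linalg.norm((np.eye(3)-np.outer(d,d))@(p-o)) for o,d in rays)
E
python3 - <<'E'
from h import *
k=300/782
S=lambda x,y:(x*k+90,y*k+90)
T=lambda x,y:(x*k+180,y*k+70)
P={"lidF-":((292,196),(368,300)),"lidF+":((405,265),(232,335)),"lidR+":((327,358),(203,217)),"lidR-":((208,284),(335,187)),
"plF+":((447,263),(230,393)),"plR+":((335,403),(185,225)),"barT+":((362,245),(260,296)),"barT-":((298,213),(332,280)),"pad":((357,192),(309,330)),"hinge":((415,258),(243,362))}
for n,(s,t) in P.items():
    p,e=tri([ray("scene",S(*s)),ray("top",T(*t))]);print(n,p.round(4),round(e,4))
E
```

```text
lidF- [ 0.5545 -0.1996  0.0703] 0.0031
lidF+ [ 0.5101 -0.0349  0.0647] 0.001
lidR+ [0.6564 0.0049 0.0725] 0.0034
lidR- [ 0.7014 -0.1618  0.067 ] 0.0029
plF+ [ 0.4456 -0.0343  0.0059] 0.0023
plR+ [0.6672 0.0273 0.0078] 0.0021
barT+ [ 0.5484 -0.0651  0.1095] 0.002
barT- [ 0.5729 -0.1531  0.0994] 0.0008
pad [ 0.5081 -0.1231  0.1148] 0.0008
hinge [ 0.4821 -0.0503  0.034 ] 0.0009
```

```bash
cat >> h.py <<'E'
def plan(target,yx):
    """world target TCP, tool-x world heading yx (rad), tool down: shift in current tool axes, turn in deg about tool axes"""
    s=telemetry.read_state();Rt=R.from_rotvec(s["tcp_rot"]).as_matrix()
    x=np.array([np.cos(yx),np.sin(yx),0]);z=np.array([0,0,-1.]);G=np.c_[x,np.cross(z,x),z]
    return (Rt.T@(np.array(target)-s["eef_pos"])*1000).round(1),np.degrees(R.from_matrix(Rt.T@G).as_rotvec()).round(2)
E
python3 - <<'E'
from h import *
s=telemetry.read_state();print(R.from_rotvec(s["tcp_rot"]).as_matrix().round(3))
yaw=0.263
for sg in(1,-1):
    print(plan([0.53,-0.1,0.30],yaw+sg*np.pi/2))
E
```

```text
[[-0.915  0.404  0.   ]
 [ 0.404  0.915  0.   ]
 [-0.     0.    -1.   ]]
(array([-525.2, -527.4,  -90.8]), array([ 0. ,  0. , 51.1]))
(array([-525.2, -527.4,  -90.8]), array([  -0. ,    0. , -128.9]))
```

```bash
python3 -m inch '[-0.02,-0.02,-0.04,0,0,0, -0.02,-0.02,-0.04,0,0,0, -0.03,-0.03,-0.01,0,0,0, -0.033,-0.033,0,0,0,0, -0.033,-0.033,0,0,0,0, -0.033,-0.033,0,0,0,0, -0.033,-0.033,0,0,0,0, -0.033,-0.033,0,0,0,0, -0.033,-0.033,0,0,0,0, -0.033,-0.033,0,0,0,0, -0.033,-0.033,0,0,0,0, -0.033,-0.033,0,0,0,0, -0.033,-0.033,0,0,0,0, -0.033,-0.033,0,0,0,0, -0.033,-0.033,0,0,0,0, -0.033,-0.033,0,0,0,0, -0.033,-0.033,0,0,0,0, -0.03,-0.03,0,0,0,0]' 0 40
python3 -m inch '[0,0,0,0,0,8.5, 0,0,0,0,0,8.5, 0,0,0,0,0,8.5, 0,0,0,0,0,8.5, 0,0,0,0,0,8.5, 0,0,0,0,0,8.5, 0,0,0,0,0,0, 0,0,0,0,0,0]'
python3 - <<'E'
from h import *
s=telemetry.read_state()
print(s["eef_pos"],s["clock"])
im=vision.snapshot("wrist");cv2.imwrite("pics/w1.png",im[:,:,::-1])
import pickle;pickle.dump(s,open("s1.pkl","wb"))
for t in("lid_handle","clamp_pad","clamp_hinge"):
    print(t,[(np.round(d["location"],1).tolist(),round(d["conf"],2)) for d in finder.search_frame(t,"wrist")[:2]])
print(plan([0.53,-0.1,0.30],0.263+np.pi/2))
cv2.imwrite("pics/w1v.png",cv2.resize(im,(800,600))[:,:,::-1])
E
```

```text
clock: 2.5
eef_pos: [0.5501, -0.1487, 0.2995]
tcp_rot: [0.649, 3.073, 0.0]
wrist_force: [0.5, 0.8, 0.1]
gripper_width: -0.004
finger_force: 0.0
clock: 3.3
eef_pos: [0.5497, -0.1463, 0.2992]
tcp_rot: [1.904, 2.499, 0.0]
wrist_force: [-0.1, 0.1, 0.4]
gripper_width: -0.001
finger_force: 0.0
[ 0.54968982 -0.14634549  0.29924251] 3.3
lid_handle [([306.2, 134.5], 0.66)]
clamp_pad [([229.5, 133.1], 0.69), ([305.1, 131.1], 0.25)]
clamp_hinge [([227.3, 118.9], 0.9)]
(array([50.1, -6.7, -0.8]), array([ 0.01, -0.  ,  0.18]))
```

View pics/w1v.png

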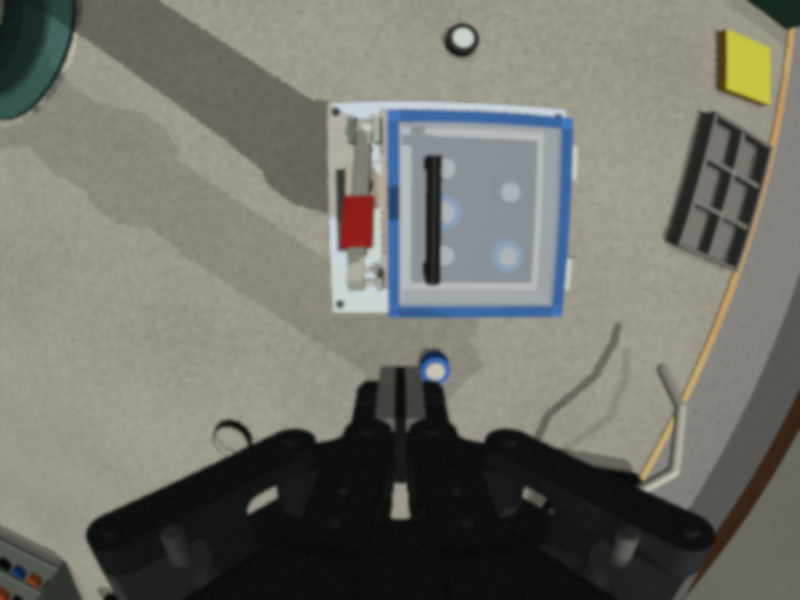

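The wrist view shows the pad at about (229,142) px, the handle bar from (277,102) to (277,180), and the rim left edge at column ~252. The station's x lies along image right, so the yaw is right.

```bash
python3 -m inch '[0.045,-0.015,0,0,0,0, 0.045,-0.015,0,0,0,0, 0,-0.01,0,0,0,0,0,0,0,0,0,0,0,0,0,0,0,0]'
cat >> h.py <<'E'
def feats(im):
    f={}
    hsv=cv2.cvtColor(im,cv2.COLOR_RGB2HSV)
    def big(m,roi):
        q=np.zeros_like(m);x0,y0,x1,y1=roi;q[y0:y1,x0:x1]=m[y0:y1,x0:x1]
        n,l,st,c=cv2.connectedComponentsWithStats(q);i=1+np.argmax(st[1:,4]);return (l==i).astype(np.uint8)
    red=((hsv[...,0]<8)|(hsv[...,0]>172))&(hsv[...,1]>150)&(hsv[...,2]>60)
    r=big(red.astype(np.uint8),(100,20,400,300));f["red"]=r
    b=big(((hsv[...,0]>100)&(hsv[...,0]<125)&(hsv[...,1]>130)).astype(np.uint8),(100,20,450,330));f["blue"]=b
    ys,xs=np.where(b);bb=(xs.min()+12,ys.min()+12,xs.max()-10,ys.max()-10)
    d=big((im.max(2)<70).astype(np.uint8),bb);f["bar"]=d
    return f
def quad(m):
    c=max(cv2.findContours(m,0,1)[0],key=cv2.contourArea);h=cv2.convexHull(c)
    return cv2.minAreaRect(c)
E
python3 - <<'E'
from h import *
import pickle
s=telemetry.read_state();im=vision.snapshot("wrist");cv2.imwrite("pics/w2.png",im[:,:,::-1]);pickle.dump(s,open("s2.pkl","wb"))
S=[pickle.load(open(f"s{i}.pkl","rb")) for i in(1,2)]
F=[feats(cv2.imread(f"pics/w{i}.png")[:,:,::-1].copy()) for i in(1,2)]
for k in("red","blue","bar"):
    pts=[]
    for f in F:
        m=f[k];ys,xs=np.where(m);r=quad(m);bx=cv2.boxPoints(r)
        # order: by image position TL,TR,BR,BL
        c=bx.mean(0);a=np.arctan2(bx[:,1]-c[1],bx[:,0]-c[0]);bx=bx[np.argsort(a)]
        if k=="blue":
            h=np.c_[xs,ys];q=[h[np.argmin(h@v)] for v in np.array([[1,1],[-1,1],[-1,-1],[1,-1]])];bx=np.array(q)
        print(k,len(xs),bx.round(1).tolist());pts.append([*bx,bx.mean(0)])
    for j in range(5):
        p,e=tri([ray("wrist",pts[i][j],S[i]) for i in(0,1)]);print("  ",p.round(4),round(e,4))
E
```

```text
clock: 4.0
eef_pos: [0.4881, -0.0711, 0.2997]
tcp_rot: [1.909, 2.493, 0.001]
wrist_force: [0.6, 0.0, 0.7]
gripper_width: 0.001
finger_force: 0.0
red 604 [[219.1999969482422, 125.19999694824219], [238.1999969482422, 126.0999984741211], [236.6999969482422, 158.8000030517578], [217.6999969482422, 157.89999389648438]]
red 604 [[253.0, 197.0], [271.0, 197.0], [271.0, 231.0], [253.0, 231.0]]
   [ 0.4952 -0.1056  0.1129] 0.0001
   [ 0.5172 -0.1012  0.1085] 0.0003
   [ 0.5258 -0.1355  0.1336] 0.0002
   [ 0.5047 -0.1398  0.1364] 0.0001
   [ 0.5108 -0.1212  0.1219] 0.0002
blue 2365 [[249, 71], [365, 77], [358, 200], [250, 201]]
blue 2050 [[279, 138], [387, 142], [374, 254], [284, 258]]
   [ 0.5101 -0.0302  0.0727] 0.0002
   [0.6601 0.0099 0.0725] 0.0005
   [ 0.7025 -0.1559  0.0807] 0.0006
   [ 0.5582 -0.1876  0.1001] 0.0041
   [ 0.6082 -0.0941  0.0605] 0.0012
bar 708 [[272.0, 99.9000015258789], [281.79998779296875, 100.0], [280.6000061035156, 180.10000610351562], [270.8999938964844, 180.0]]
bar 633 [[300.20001220703125, 168.8000030517578], [311.6000061035156, 169.1999969482422], [308.79998779296875, 246.10000610351562], [297.3999938964844, 245.6999969482422]]
   [ 0.5477 -0.06    0.0845] 0.0007
   [ 0.5601 -0.0563  0.0907] 0.0006
   [ 0.5824 -0.1493  0.1203] 0.0001
   [ 0.5709 -0.1548  0.1127] 0.0015
   [ 0.5662 -0.1067  0.0963] 0.0002
```

```bash
python3 - <<'E'
from h import *
print(plan([0.511,-0.131,0.15],0.257+np.pi/2))
E
```

```text
(array([-63.5,   6.2, 149.6]), array([0.06, 0.04, 0.37]))
```

```bash
python3 -m inch '[-0.032,0.003,0.03,0,0,0.4, -0.031,0.003,0.03,0,0,0, 0,0,0.045,0,0,0, 0,0,0.04,0,0,0, 0,0,0.005,0,0,0,0,0,0,0,0,0]'
python3 -m inch '[0,0,0.02,0,0,0, 0,0,0.02,0,0,0, 0,0,0.015,0,0,0, 0,0,0.01,0,0,0, 0,0,0.01,0,0,0,0,0,0,0,0,0]'
```

```text
clock: 4.65
eef_pos: [0.5095, -0.1306, 0.1488]
tcp_rot: [-1.919, -2.487, 0.004]
wrist_force: [0.5, -0.4, 0.5]
gripper_width: -0.003
finger_force: 0.0
clock: 5.25
eef_pos: [0.5095, -0.1291, 0.0737]
tcp_rot: [-1.917, -2.488, 0.0]
wrist_force: [0.2, 2.2, 0.5]
gripper_width: -0.001
finger_force: 0.5
```

```bash
for i in 1; do python3 -m inch '[0,0,0.004,0,0,0,0,0,0.004,0,0,0,0,0,0,0,0,0]'; python3 -m inch '[0,0,0.003,0,0,0,0,0,0,0,0,0]';python3 -m inch '[0,0,0.003,0,0,0,0,0,0,0,0,0]'; done
```

```text
clock: 5.55
eef_pos: [0.5098, -0.1295, 0.0661]
tcp_rot: [1.917, 2.488, 0.0]
wrist_force: [-0.1, -0.4, 2.2]
gripper_width: -0.001
finger_force: 0.7
clock: 5.75
eef_pos: [0.5097, -0.1294, 0.0631]
tcp_rot: [1.917, 2.488, 0.0]
wrist_force: [0.4, -0.7, 2.6]
gripper_width: -0.001
finger_force: 0.7
clock: 5.95
eef_pos: [0.5096, -0.1294, 0.06]
tcp_rot: [1.917, 2.489, -0.0]
wrist_force: [0.7, 0.1, 2.2]
gripper_width: -0.001
finger_force: 0.8
```

```bash
python3 - <<'E'
from h import *
im=vision.snapshot("wrist")
cv2.imwrite("pics/w3.png",cv2.resize(im[60:260,150:400],(750,600))[:,:,::-1])
E
```

```text
(no output)
```

View pics/w3.png

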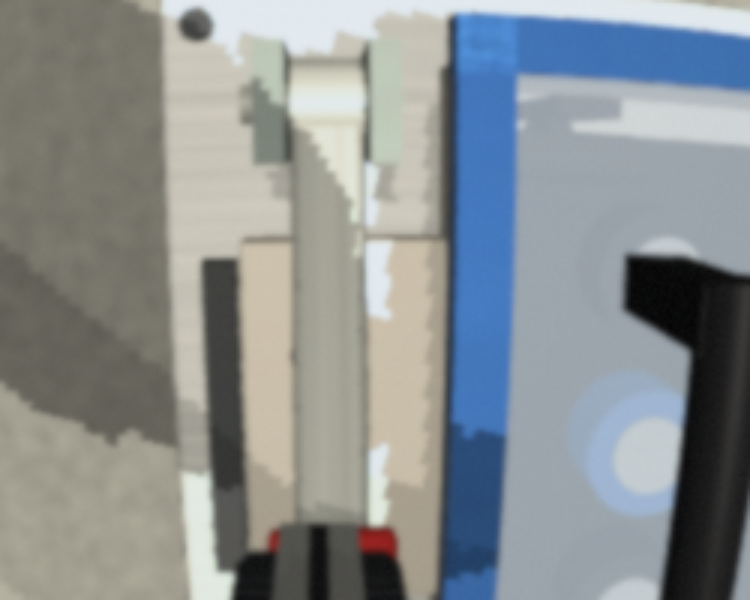

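The fingers sit centred on the red pad (crop column ~335), the bar nearly level across the lip; no click yet. I'll press on.

```bash
for i in 1; do python3 -m inch '[0,0,0.002,0,0,0,0,0,0,0,0,0]'; python3 -m inch '[0,0,0.002,0,0,0,0,0,0,0,0,0]';python3 -m inch '[0,0,0.002,0,0,0,0,0,0,0,0,0]'; done
```

```text
clock: 6.2
eef_pos: [0.5095, -0.1295, 0.058]
tcp_rot: [1.917, 2.489, -0.0]
wrist_force: [0.9, 0.0, 1.7]
gripper_width: 0.002
finger_force: 0.8
clock: 6.4
eef_pos: [0.5095, -0.1295, 0.056]
tcp_rot: [-1.917, -2.489, 0.0]
wrist_force: [0.7, -0.4, 2.3]
gripper_width: 0.0
finger_force: 0.8
clock: 6.6
eef_pos: [0.5096, -0.1294, 0.054]
tcp_rot: [-1.917, -2.489, 0.0]
wrist_force: [0.7, -0.1, 1.4]
gripper_width: -0.001
finger_force: 0.9
```

```bash
for i in 1; do python3 -m inch '[0,0,0.002,0,0,0,0,0,0,0,0,0]'; python3 -m inch '[0,0,0.002,0,0,0,0,0,0,0,0,0]'; done
```

```text
clock: 6.8
eef_pos: [0.5095, -0.1295, 0.052]
tcp_rot: [-1.918, -2.488, 0.0]
wrist_force: [0.7, -0.7, 1.6]
gripper_width: 0.001
finger_force: 0.9
clock: 7.0
eef_pos: [0.5095, -0.1294, 0.05]
tcp_rot: [-1.917, -2.489, 0.0]
wrist_force: [1.3, -2.0, 1.6]
gripper_width: -0.001
finger_force: 0.9
```

```bash
python3 - <<'E'
from h import *
im=vision.snapshot("wrist");a=cv2.resize(im[70:280,150:360],(400,400))
b=cv2.resize(vision.snapshot("scene")[130:230,170:270],(400,400),interpolation=cv2.INTER_CUBIC)
cv2.imwrite("pics/w4.png",np.hstack([a,b])[:,:,::-1])
E
```

```text
(no output)
```

View pics/w4.png

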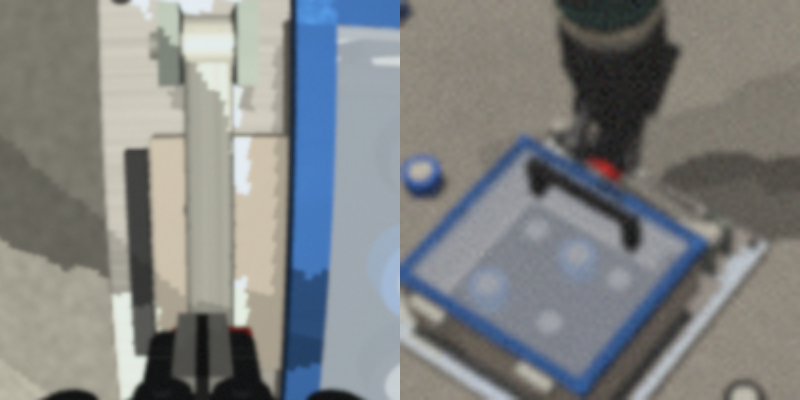

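The fingers have slid off the pad's hinge-side end and press on the bar itself: red shows only beyond the tip, at about (240,330) in the left half. I'll lift out towards the hinge, then follow the pad's arc.

```bash
python3 -m inch '[0.008,0,-0.01,0,0,0, 0.008,0,-0.025,0,0,0, 0.004,0,-0.035,0,0,0, 0,0,-0.035,0,0,0, 0,0,-0.01,0,0,0,0,0,0,0,0,0]'
python3 - <<'E'
from h import *
s=telemetry.read_state();im=vision.snapshot("wrist");cv2.imwrite("pics/w5.png",cv2.resize(im[60:310,130:380],(600,600))[:,:,::-1])
print(plan([0.512,-0.122,0.15],0.257+np.pi/2))
for t in("clamp_pad","clamp_hinge"):
    print(t,[(np.round(d["location"],1).tolist(),round(d["conf"],2)) for d in finder.search_frame(t,"wrist")[:2]])
m=feats(im)["red"];print(m.sum(),quad(m))
E
```

```text
clock: 7.7
eef_pos: [0.5052, -0.1092, 0.1667]
tcp_rot: [1.915, 2.488, 0.004]
wrist_force: [0.3, -0.3, 0.6]
gripper_width: -0.002
finger_force: 0.0
(array([-14.5,   4.2,  15.3]), array([ 0.04, -0.06,  0.11]))
clamp_pad [([256.9, 191.9], 0.58)]
clamp_hinge [([254.3, 130.8], 0.92)]
1147 ((257.5, 220.0), (48.0, 29.0), 90.0)
```

View pics/w5.png

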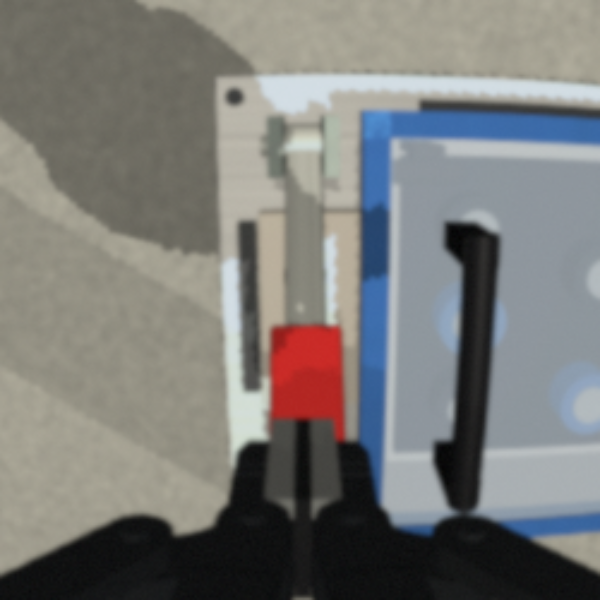

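Bar is sprung up again, red pad centred at crop (307,375), fingertips at (303,420), right above it. Now follow the arc.

```bash
python3 -m inch '[-0.02,0.002,0.025,0,0,0, 0,0,0.01,0,0,0, -0.005,0,0.011,0,0,0,-0.005,0,0.011,0,0,0, -0.006,0,0.011,0,0,0, -0.005,0,0.011,0,0,0, -0.004,0,0.008,0,0,0, -0.002,0,0.007,0,0,0, 0,0,0,0,0,0]'
python3 -m inch '[0,0,0.003,0,0,0,0,0,0,0,0,0]'
python3 -m inch '[0,0,0.003,0,0,0,0,0,0,0,0,0]'
python3 -m inch '[0,0,0.003,0,0,0,0,0,0,0,0,0]'
```

```text
clock: 8.75
eef_pos: [0.5177, -0.1545, 0.0701]
tcp_rot: [-1.916, -2.487, 0.001]
wrist_force: [-0.5, -1.1, 1.0]
gripper_width: 0.0
finger_force: 0.5
clock: 8.95
eef_pos: [0.5182, -0.1545, 0.068]
tcp_rot: [-1.916, -2.489, -0.0]
wrist_force: [0.2, 0.0, 1.2]
gripper_width: 0.001
finger_force: 0.6
clock: 9.15
eef_pos: [0.5186, -0.1548, 0.0652]
tcp_rot: [1.917, 2.489, 0.001]
wrist_force: [0.2, -0.3, 1.6]
gripper_width: 0.002
finger_force: 0.6
clock: 9.35
eef_pos: [0.5185, -0.1549, 0.062]
tcp_rot: [1.917, 2.489, 0.0]
wrist_force: [-0.3, -0.5, 1.3]
gripper_width: 0.003
finger_force: 0.6
```

```bash
python3 -m inch '[0,0,0.003,0,0,0,0,0,0,0,0,0]'
python3 -m inch '[0,0,0.003,0,0,0,0,0,0,0,0,0]'
python3 - <<'E'
from h import *
im=vision.snapshot("wrist");a=cv2.resize(im[70:280,150:360],(400,400))
b=cv2.resize(vision.snapshot("scene")[130:230,170:270],(400,400),interpolation=cv2.INTER_CUBIC)
cv2.imwrite("pics/w6.png",np.hstack([a,b])[:,:,::-1])
E
```

```text
clock: 9.55
eef_pos: [0.5184, -0.155, 0.0589]
tcp_rot: [-1.917, -2.489, 0.0]
wrist_force: [-0.1, -1.0, 1.4]
gripper_width: 0.001
finger_force: 0.6
clock: 9.75
eef_pos: [0.5183, -0.155, 0.0559]
tcp_rot: [-1.917, -2.488, 0.0]
wrist_force: [0.0, -0.4, 1.2]
gripper_width: 0.004
finger_force: 0.7
```

View pics/w6.png

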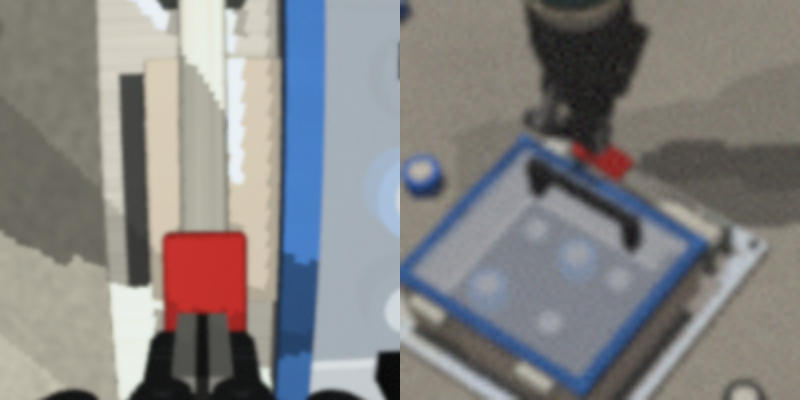

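```bash
python3 - <<'E'
from h import *
rv=R.from_rotvec([1.917,2.488,0]).as_rotvec()
A=dict(eef_pos=[.5096,-.1294,.060],tcp_rot=rv);B=dict(eef_pos=[.5052,-.1092,.1667],tcp_rot=[1.915,2.488,.004]);C=telemetry.read_state()
ra=ray("wrist",(259.3,93.3),A);rb=ray("wrist",(256.3,121.7),B)
print("hinge",tri([ra,rb]))
pc=(150+204*.525,70+233*.525)
print("pad inner edge wrist+scene",tri([ray("wrist",pc,C),ray("scene",(226,172))]))
H=tri([ra,rb])[0]
yd=np.array([np.sin(.257),-np.cos(.257)])
def inner(px,S,name):
    o,d=ray("wrist",px,S)
    for th in np.arange(-.1,.75,.05):
        for r in(82,):
            q=(r*np.cos(th)-12*np.sin(th))/1e3;z=.045+(r*np.sin(th)+12*np.cos(th))/1e3
            P=np.array([*(H[:2]+yd*q),z]);v=(P-o)/np.linalg.norm(P-o)
            print(name,round(th,2),(np.cross(v,d)*1000).round(0).tolist(), end=" | ")
    print()
inner(pc,C,"now")
inner((150+200*.525,70+327*.525),dict(eef_pos=[.5095,-.1294,.05],tcp_rot=rv),"first")
def yst(p): return (np.array(p[:2])-H[:2])@yd
for p in([.5095,-.1294],[.5183,-.155],[.5108,-.1212]):print(yst(p))
print(C["eef_pos"])
E
```

```text
hinge (array([ 0.49145861, -0.04933725,  0.06305004]), np.float64(0.00011108063779055237))
pad inner edge wrist+scene (array([ 0.51225243, -0.12485673,  0.07294611]), np.float64(0.00023754074949218948))
now -0.1 [-11.0, -8.0, 1.0] | now -0.05 [-7.0, -7.0, 1.0] | now 0.0 [-3.0, -6.0, 1.0] | now 0.05 [-0.0, -5.0, 2.0] | now 0.1 [1.0, -5.0, 2.0] | now 0.15 [2.0, -5.0, 2.0] | now 0.2 [1.0, -5.0, 2.0] | now 0.25 [-1.0, -6.0, 2.0] | now 0.3 [-5.0, -7.0, 2.0] | now 0.35 [-11.0, -8.0, 2.0] | now 0.4 [-18.0, -10.0, 1.0] | now 0.45 [-27.0, -13.0, 1.0] | now 0.5 [-38.0, -15.0, 1.0] | now 0.55 [-51.0, -19.0, 1.0] | now 0.6 [-66.0, -23.0, 1.0] | now 0.65 [-84.0, -28.0, 1.0] | now 0.7 [-104.0, -33.0, 1.0] | 
first -0.1 [-29.0, 4.0, -5.0] | first -0.05 [-21.0, 6.0, -6.0] | first 0.0 [-14.0, 9.0, -6.0] | first 0.05 [-8.0, 10.0, -6.0] | first 0.1 [-2.0, 12.0, -6.0] | first 0.15 [2.0, 14.0, -6.0] | first 0.2 [5.0, 15.0, -6.0] | first 0.25 [8.0, 16.0, -6.0] | first 0.3 [9.0, 16.0, -7.0] | first 0.35 [9.0, 17.0, -7.0] | first 0.4 [7.0, 16.0, -7.0] | first 0.45 [4.0, 16.0, -7.0] | first 0.5 [-1.0, 15.0, -7.0] | first 0.55 [-8.0, 14.0, -7.0] | first 0.6 [-17.0, 12.0, -8.0] | first 0.65 [-27.0, 10.0, -8.0] | first 0.7 [-41.0, 7.0, -8.0] | 
0.08201899941902514
0.10901500130711139
0.0744187473842737
[ 0.51829444 -0.15498811  0.05608287]
```

```bash
python3 - <<'E'
from h import *
c=vision.calibration("wrist");M=np.linalg.inv(c["mount"])
for p in([0,0,0],[.011,0,0],[.011,0,-.01],[.011,0,-.019],[.011,.01,0],[-.011,0,0]):
    q=M@np.array([*p,1]);r=np.hypot(q[0],q[1]);t=np.arctan2(r,q[2]);print(p,(q[:2]/r*t*c["K"][0,0]+c["K"][:2,2]).round(1))
im=vision.snapshot("wrist")
ys=[telemetry.read_state()[k] for k in("effort","wrist_force")];print(ys)
E
```

```text
[0, 0, 0] [254.  233.4]
[0.011, 0, 0] [254.  216.5]
[0.011, 0, -0.01] [253.9 222.9]
[0.011, 0, -0.019] [253.8 229.3]
[0.011, 0.01, 0] [270.8 216.5]
[-0.011, 0, 0] [254.1 249.5]
[array([-1.11898093e-01, -4.38859963e+01,  7.30046690e+00, -1.62059355e+01,
       -2.83592212e-02,  9.17586009e-02,  5.85736016e-04]), array([ 0.14737463, -1.04777319,  1.19528206])]
```

```bash
for i in 1; do python3 -m inch '[0,0,0.003,0,0,0,0,0,0,0,0,0]'
python3 -m inch '[0,0,0.003,0,0,0,0,0,0,0,0,0]'
python3 -m inch '[0,0,0.003,0,0,0,0,0,0,0,0,0]'; done | grep -E "eef|force"
```

```text
eef_pos: [0.5183, -0.155, 0.0529]
wrist_force: [-0.1, -0.7, 0.9]
finger_force: 0.7
eef_pos: [0.5183, -0.155, 0.0499]
wrist_force: [-0.5, -0.5, 2.6]
finger_force: 0.7
eef_pos: [0.5183, -0.155, 0.0469]
wrist_force: [0.4, -0.4, 2.0]
finger_force: 0.7
```

```bash
python3 - <<'E'
from h import *
s=telemetry.read_state();im=vision.snapshot("wrist");f=feats(im)["red"];ys,xs=np.where(f);print(f.sum(),xs.min(),xs.max(),ys.min(),ys.max())
for y in range(ys.min(),ys.max()+1,4):
    r=xs[ys==y];print(y,r.min(),r.max())
y0=ys.min()+1;r=xs[ys==y0+1]
o,d1=ray("wrist",(r.min()-.5,y0-1),s);_,d2=ray("wrist",(r.max()+.5,y0-1),s)
ang=np.arccos(d1@d2);D=.024/ang;p=o+D*(d1+d2)/2;print("edge pt",p.round(4),"cam",o.round(3))
cv2.imwrite("pics/w7.png",np.hstack([cv2.resize(im[60:280,150:370],(400,400)),cv2.resize(vision.snapshot("top")[140:240,230:330],(400,400))])[:,:,::-1])
E
```

```text
1751 236 278 196 244
196 268 275
200 236 278
204 236 278
208 236 278
212 236 278
216 236 278
220 236 278
224 237 278
228 237 278
232 237 278
236 237 278
240 237 278
244 239 276
edge pt [ 0.514  -0.1307  0.0497] cam [ 0.5   -0.083  0.212]
```

View pics/w7.png

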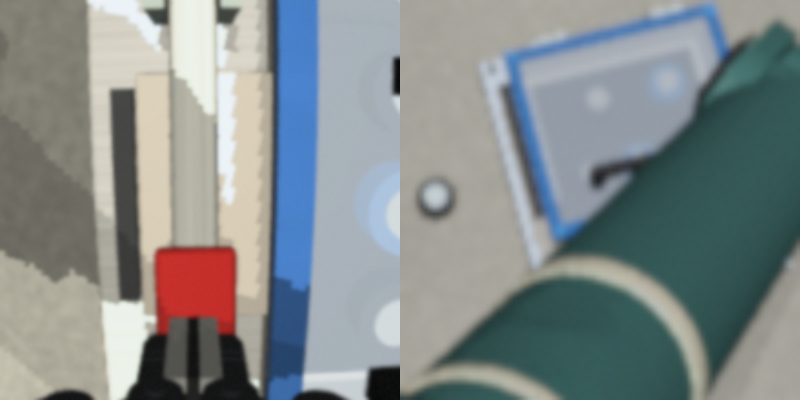

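The pad is under the tips, lid and box undisturbed; the force is still only the spring's. Keep descending, watching the force.

```bash
for i in 1; do python3 -m inch '[0,0,0.002,0,0,0,0,0,0,0,0,0]'
python3 -m inch '[0,0,0.002,0,0,0,0,0,0,0,0,0]'
python3 -m inch '[0,0,0.002,0,0,0,0,0,0,0,0,0]'; done | grep -E "eef|force"
```

```text
eef_pos: [0.5184, -0.1551, 0.0451]
wrist_force: [0.0, -1.4, 2.0]
finger_force: 0.7
eef_pos: [0.5185, -0.1553, 0.0432]
wrist_force: [-0.7, -1.9, 3.9]
finger_force: 1.3
eef_pos: [0.5186, -0.1556, 0.0415]
wrist_force: [-0.5, -1.8, 4.1]
finger_force: 2.2
```

```bash
for i in 1; do python3 -m inch '[0,0,0.002,0,0,0,0,0,0,0,0,0]'
python3 -m inch '[0,0,0.002,0,0,0,0,0,0,0,0,0]'
python3 -m inch '[0,0,0.002,0,0,0,0,0,0,0,0,0]'; done | grep -E "eef|force"
```

```text
eef_pos: [0.5181, -0.1548, 0.039]
wrist_force: [-0.2, -0.3, 0.2]
finger_force: 0.0
eef_pos: [0.5179, -0.1543, 0.0366]
wrist_force: [0.2, 0.2, 0.5]
finger_force: 0.0
eef_pos: [0.5182, -0.1546, 0.035]
wrist_force: [-0.7, 0.8, 2.3]
finger_force: 0.8
```

```bash
for i in 1; do python3 -m inch '[0,0,0.001,0,0,0,0,0,0,0,0,0]'
python3 -m inch '[0,0,0.001,0,0,0,0,0,0,0,0,0]'; done | grep -E "eef|force"
```

```text
eef_pos: [0.5183, -0.1547, 0.0346]
wrist_force: [-1.9, 1.8, 6.7]
finger_force: 3.5
eef_pos: [0.5184, -0.1547, 0.0341]
wrist_force: [-2.9, 1.9, 12.7]
finger_force: 6.0
```

Force fell to zero, then rose stiffly: the bar went past the catch and sits on its stop. Lift and verify.

```bash
python3 -m inch '[0,0,-0.03,0,0,0, 0,0,-0.045,0,0,0, 0,0,-0.045,0,0,0, 0,0,-0.04,0,0,0, 0,0,0,0,0,0, 0,0,0,0,0,0]'
python3 - <<'E'
from h import *
import pickle
s=telemetry.read_state();im=vision.snapshot("wrist");pickle.dump(s,open("s3.pkl","wb"));cv2.imwrite("pics/w8.png",im[:,:,::-1])
print(plan([0.566,-0.105,0.20],0.257+np.pi/2))
E
python3 -m inch '[0.03,0.03,0,0,0,0, 0.01,0.01,0,0,0,0,0,0,0,0,0,0,0,0,0,0,0,0]' 0.07
python3 - <<'E'
from h import *
import pickle
s=telemetry.read_state();im=vision.snapshot("wrist");pickle.dump(s,open("s4.pkl","wb"));cv2.imwrite("pics/w9.png",im[:,:,::-1])
S=[pickle.load(open(f"s{i}.pkl","rb")) for i in(3,4)]
F=[feats(cv2.imread(f"pics/w{i}.png")[:,:,::-1].copy()) for i in(8,9)]
for k in("red","bar"):
    P=[]
    for f in F:
        ys,xs=np.where(f[k]);b=(xs.min(),xs.max(),ys.min(),ys.max());print(k,len(xs),b)
        P.append([((b[0]+b[1])/2,b[2]),((b[0]+b[1])/2,b[3])])
    for j in(0,1):print(tri([ray("wrist",P[i][j],S[i]) for i in(0,1)]))
print(plan([0.566,-0.105,0.20],0.257+np.pi/2))
A,B=[cv2.resize(cv2.imread(f"pics/w{i}.png")[60:310,150:400],(400,400)) for i in(8,9)]
cv2.imwrite("pics/w89.png",np.hstack([A,B]))
E
```

```text
clock: 12.8
eef_pos: [0.5187, -0.1547, 0.1937]
tcp_rot: [1.916, 2.488, 0.002]
wrist_force: [-0.7, 0.6, -0.0]
gripper_width: -0.002
finger_force: 0.0
(array([35.6, 59.1, -7.5]), array([-0.03, -0.04,  0.07]))
clock: 13.25
eef_pos: [0.5458, -0.1067, 0.1919]
tcp_rot: [-1.916, -2.487, 0.004]
wrist_force: [0.0, -0.4, -0.8]
gripper_width: 0.676
finger_force: 0.0
red 878 (np.int64(245), np.int64(267), np.int64(154), np.int64(195))
red 772 (np.int64(211), np.int64(233), np.int64(191), np.int64(231))
(array([ 0.51434162, -0.13026828,  0.04713353]), np.float64(0.00048778905038595336))
(array([ 0.52480535, -0.16983667,  0.0617427 ]), np.float64(0.000578366117706359))
bar 1500 (np.int64(308), np.int64(329), np.int64(97), np.int64(210))
bar 1350 (np.int64(270), np.int64(284), np.int64(140), np.int64(251))
(array([ 0.55326557, -0.05791143,  0.08984044]), np.float64(0.0003413289727011897))
(array([ 0.57997468, -0.1558831 ,  0.10701494]), np.float64(0.0005269137549881335))
(array([-2.9, 20.2, -7.8]), array([-0.13,  0.02, -0.03]))
```

View pics/w89.png

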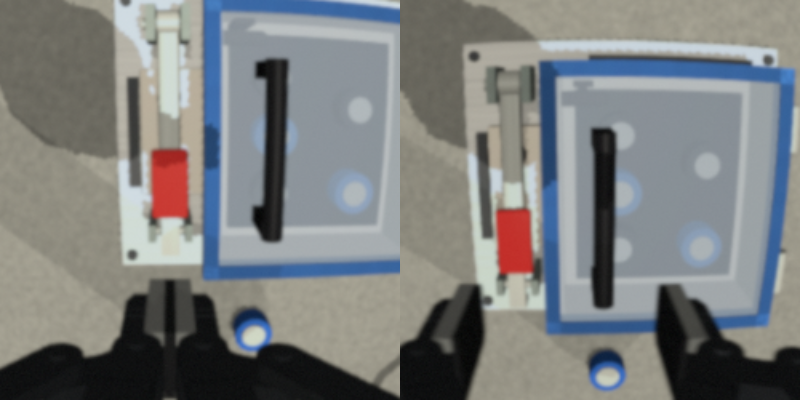

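Left/right views show the bar level between its catch posts (pad at z≈55 mm), staying down by itself. Now over the handle, centred at (0.566,-0.106), and down.

```bash
python3 -m inch '[-0.001,0.02,0.02,0,0,0, 0,0,0.03,0,0,0, 0,0,0.03,0,0,0, 0,0,0.02,0,0,0, 0,0,0,0,0,0,0,0,0,0,0,0]' 0.05
python3 - <<'E'
from h import *
s=telemetry.read_state();im=vision.snapshot("wrist")
print(plan([0.566,-0.106,0.085],0.257+np.pi/2))
b=cv2.resize(vision.snapshot("scene")[130:230,170:270],(400,400),interpolation=cv2.INTER_CUBIC)
cv2.imwrite("pics/w10.png",np.hstack([cv2.resize(im[60:310,130:380],(400,400)),b])[:,:,::-1])
E
```

```text
clock: 13.9
eef_pos: [0.5661, -0.1034, 0.0935]
tcp_rot: [1.92, 2.487, -0.001]
wrist_force: [0.0, 0.0, -0.1]
gripper_width: 0.585
finger_force: 0.0
(array([-2.4, -1.5,  9.2]), array([ 0.07,  0.05, -0.04]))
```

View pics/w10.png

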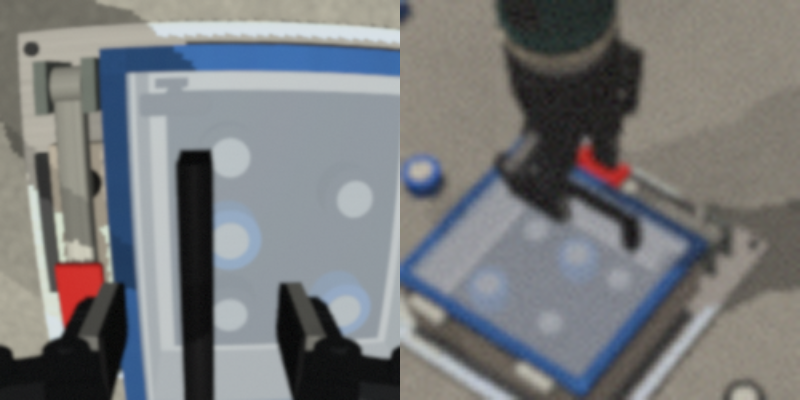

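The bar (column ~195) runs midway between the fingers (110 and 290), clamp still down. Lower a bit and close.

```bash
python3 -m inch '[-0.002,-0.001,0.007,0,0,0, 0,0,0.006,0,0,0,0,0,0,0,0,0]' 0.04
python3 -m inch '[0,0,0,0,0,0,0,0,0,0,0,0,0,0,0,0,0,0,0,0,0,0,0,0]' 0 60
python3 -m inch '[0,0,0,0,0,0,0,0,0,0,0,0,0,0,0,0,0,0]'
```

```text
clock: 14.3
eef_pos: [0.5654, -0.1041, 0.0796]
tcp_rot: [-1.917, -2.488, 0.001]
wrist_force: [-0.2, 0.5, -0.2]
gripper_width: 0.468
finger_force: 0.0
clock: 14.7
eef_pos: [0.5653, -0.1044, 0.0804]
tcp_rot: [-1.917, -2.488, 0.001]
wrist_force: [-5.3, 0.4, 6.0]
gripper_width: 0.109
finger_force: 58.7
clock: 15.0
eef_pos: [0.5653, -0.1043, 0.0804]
tcp_rot: [-1.917, -2.488, 0.001]
wrist_force: [-3.8, -0.5, 5.6]
gripper_width: 0.111
finger_force: 58.7
```

Width 9.4 mm (<12) with an upward push: the tips hold only the upper half of the bar. Reopen, go deeper, regrip.

```bash
python3 -m inch '[0,0,0,0,0,0,0,0,0,0,0,0,0,0,0,0,0,0]' 0.04
python3 -m inch '[0,0,0.006,0,0,0, 0,0,0.005,0,0,0,0,0,0.003,0,0,0,0,0,0,0,0,0]'
python3 - <<'E'
from h import *
im=vision.snapshot("wrist")
b=cv2.resize(vision.snapshot("scene")[130:230,170:270],(400,400),interpolation=cv2.INTER_CUBIC)
cv2.imwrite("pics/w11.png",np.hstack([cv2.resize(im[60:310,130:380],(400,400)),b])[:,:,::-1])
E
```

```text
clock: 15.3
eef_pos: [0.5665, -0.1041, 0.0802]
tcp_rot: [1.917, 2.488, 0.001]
wrist_force: [0.3, -0.9, -0.2]
gripper_width: 0.469
finger_force: 0.0
clock: 15.7
eef_pos: [0.5655, -0.1042, 0.0654]
tcp_rot: [-1.917, -2.488, 0.001]
wrist_force: [-0.2, -0.2, -0.2]
gripper_width: 0.472
finger_force: 0.0
```

View pics/w11.png

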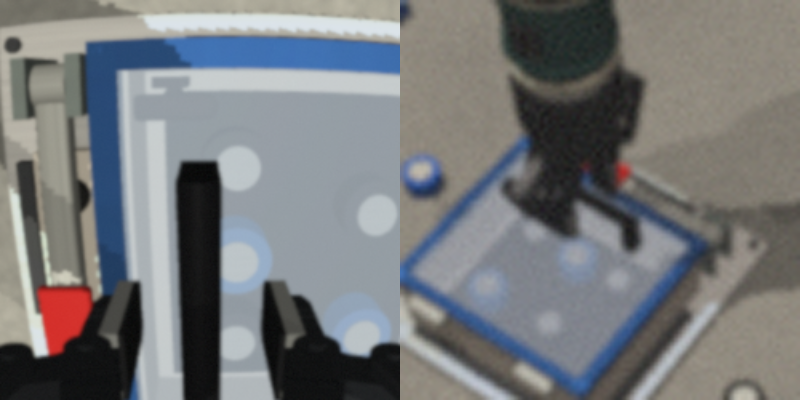

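Bar at column ~198 is midway between the fingers (140 and 265); nothing touched. Close.

```bash
python3 -m inch '[0,0,0,0,0,0,0,0,0,0,0,0,0,0,0,0,0,0,0,0,0,0,0,0,0,0,0,0,0,0]' 0 70
```

```text
clock: 16.3
eef_pos: [0.5657, -0.1043, 0.0665]
tcp_rot: [-1.917, -2.488, 0.0]
wrist_force: [-3.8, 0.1, 5.6]
gripper_width: 0.119
finger_force: 68.3
```

```bash
for i in 1; do python3 -m inch '[0,0,-0.001,0,0,0,0,0,0,0,0,0]'
python3 -m inch '[0,0,-0.0005,0,0,0,0,0,0,0,0,0]'
python3 -m inch '[0,0,-0.0005,0,0,0,0,0,0,0,0,0]'; done | grep -vE "rot"
```

```text
clock: 16.5
eef_pos: [0.5658, -0.1043, 0.0669]
wrist_force: [-1.1, -1.4, -1.5]
gripper_width: 0.113
finger_force: 68.3
clock: 16.7
eef_pos: [0.5659, -0.1042, 0.0673]
wrist_force: [1.0, -0.9, -3.6]
gripper_width: 0.11
finger_force: 68.1
clock: 16.9
eef_pos: [0.5657, -0.1039, 0.0677]
wrist_force: [0.4, -0.2, -7.6]
gripper_width: 0.12
finger_force: 68.1
```

```bash
for i in 1; do python3 -m inch '[0,0,-0.0005,0,0,0,0,0,0,0,0,0]'
python3 -m inch '[0,0,-0.0005,0,0,0,0,0,0,0,0,0]'; done | grep -vE "rot|finger"
```

```text
clock: 17.1
eef_pos: [0.5655, -0.1038, 0.0683]
wrist_force: [0.2, -0.6, -8.9]
gripper_width: 0.116
clock: 17.3
eef_pos: [0.5655, -0.1039, 0.0687]
wrist_force: [1.8, 1.0, -9.8]
gripper_width: 0.117
```

```bash
for i in 1; do python3 -m inch '[0,0,-0.0005,0,0,0,0,0,0,0,0,0]'
python3 -m inch '[0,0,-0.0005,0,0,0,0,0,0,0,0,0]'; python3 -m inch '[0,0,-0.0005,0,0,0,0,0,0,0,0,0]'; done | grep -vE "rot|finger"
```

```text
clock: 17.5
eef_pos: [0.5653, -0.1039, 0.0692]
wrist_force: [-0.4, 1.3, -12.6]
gripper_width: 0.116
clock: 17.7
eef_pos: [0.5652, -0.1041, 0.0697]
wrist_force: [-1.3, 0.7, -12.1]
gripper_width: 0.112
clock: 17.9
eef_pos: [0.566, -0.1043, 0.0708]
wrist_force: [-0.8, 1.7, -11.7]
gripper_width: 0.114
```

```bash
for i in 1; do python3 -m inch '[0,0,-0.0005,0,0,0,0,0,0,0,0,0]'
python3 -m inch '[0,0,-0.0005,0,0,0,0,0,0,0,0,0]'; done | grep -vE "rot|finger"
```

```text
clock: 18.1
eef_pos: [0.5668, -0.1047, 0.0719]
wrist_force: [-0.4, -0.1, -8.6]
gripper_width: 0.111
clock: 18.3
eef_pos: [0.5672, -0.1046, 0.0727]
wrist_force: [1.5, 0.4, -4.5]
gripper_width: 0.112
```

Seal broken gently, rise 6 mm. Raise to about 11.4 mm at the handle, then check.

```bash
python3 -m inch '[0,0.0005,-0.001,0,0,0,0,0.0005,-0.001,0,0,0,0,0.0005,-0.001,0,0,0,0,0.0005,-0.001,0,0,0,0,0.0005,-0.001,0,0,0,0,0,0,0,0,0,0,0,0,0,0,0]'
python3 - <<'E'
from h import *
im=vision.snapshot("wrist");cv2.imwrite("pics/w12.png",im[:,:,::-1]);import pickle
s=telemetry.read_state();pickle.dump(s,open("s12.pkl","wb"));print(s["eef_pos"],s["wrist_force"])
b=cv2.resize(vision.snapshot("scene")[130:230,170:270],(400,400),interpolation=cv2.INTER_CUBIC)
cv2.imwrite("pics/w12v.png",np.hstack([cv2.resize(im[40:290,130:380],(400,400)),b])[:,:,::-1])
E
```

```text
clock: 19.0
eef_pos: [0.5685, -0.1036, 0.0768]
tcp_rot: [1.917, 2.489, 0.0]
wrist_force: [0.1, -0.6, -5.8]
gripper_width: 0.114
finger_force: 68.9
[ 0.56853086 -0.10355164  0.07678975] [-0.3133154  -1.52652611 -5.70819831]
```

View pics/w12v.png

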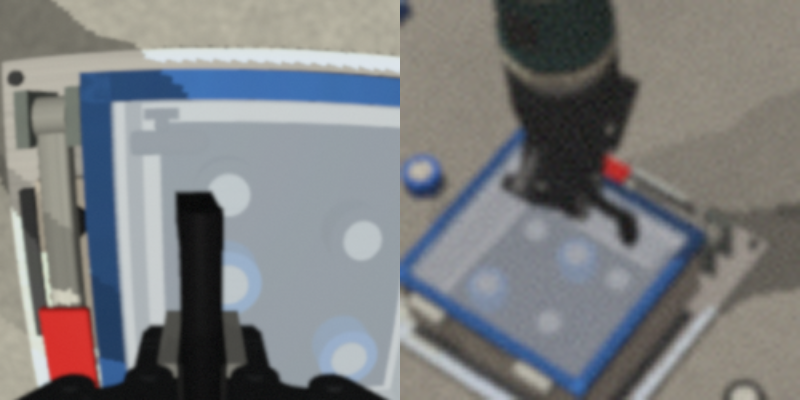

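The lid is up, held by the bar between the pads, the clamp still down (red pad at left, (65,345)). A numeric check that the bar did not slip in the grip, comparing bar end and front edge with the shut pictures:

```bash
python3 - <<'E'
from h import *
import pickle
c=vision.calibration("wrist");M=np.linalg.inv(c["mount"])
def proj(p):
    q=M@np.array([*p,1]);r=np.hypot(q[0],q[1]);t=np.arctan2(r,q[2]);return q[:2]/r*t*c["K"][0,0]+c["K"][:2,2]
def end(g,x0,sc,oy,ox):   # g gray picture; dark profile along bar & width
    col=g[:,x0-4:x0+5].mean(1);return col
a=cv2.imread("pics/w11.png")[:,:400];a=cv2.resize(a,(250,250),interpolation=cv2.INTER_AREA);full=np.zeros((384,512),np.uint8);full[60:310,130:380]=cv2.cvtColor(a,6)
b=cv2.cvtColor(cv2.imread("pics/w12.png"),6)
for n,g in(("w11",full),("w12",b)):
    r=g[135:185,250:258].mean(1).astype(int);k=np.where(r<70)[0][0];w=[np.where(g[y,225:290]<55)[0] for y in(178,190,200)]
    print(n,"end row",135+k,r[k-2:k+2],"bar width px",[(int(v.min())+225,int(v.max())+225) for v in w])
for dz in(-.03,-.04,-.045,-.05):print(dz,proj([.044,0,dz]).round(1),proj([.02,.006,dz]).round(1)-proj([.02,-.006,dz]).round(1))
E
```

```text
w11 end row 161 [138  99  57  25] bar width px [(241, 266), (241, 267), (242, 266)]
w12 end row 160 [144 110  63  26] bar width px [(241, 268), (242, 268), (243, 267)]
-0.03 [253.5 173.3] [24.6  0. ]
-0.04 [253.3 178.4] [26.3  0. ]
-0.045 [253.2 181.2] [27.2  0. ]
-0.05 [253.1 184.3] [28.2  0. ]
```

No slip beyond ~1 mm: the rise is ~10 mm (gap ≈13 mm). Add the last 1.5 mm.

```bash
python3 -m inch '[0,0.0005,-0.001,0,0,0,0,0,-0.0005,0,0,0,0,0,0,0,0,0,0,0,0,0,0,0,0,0,0,0,0,0]'
python3 -m inch '[0,0,0,0,0,0,0,0,0,0,0,0,0,0,0,0,0,0,0,0,0,0,0,0]'
python3 - <<'E'
from h import *
im=vision.snapshot("wrist");f=feats(im)["red"];print("clamp pad px",f.sum(),np.argwhere(f).mean(0))
for t in("clamp_pad","lid_handle"):print([(np.round(d["location"],1).tolist(),round(d["conf"],2)) for d in finder.search_frame(t,"wrist")[:2]])
E
```

```text
clock: 19.6
eef_pos: [0.5688, -0.1034, 0.0781]
tcp_rot: [-1.917, -2.488, 0.0]
wrist_force: [0.2, -0.4, -5.9]
gripper_width: 0.117
finger_force: 68.8
clock: 20.0
eef_pos: [0.5688, -0.1034, 0.0781]
tcp_rot: [-1.917, -2.488, 0.0]
wrist_force: [-1.0, -0.1, -8.1]
gripper_width: 0.111
finger_force: 68.7
clamp pad px 1324 [253.27945619 172.75755287]
[([168.6, 194.0], 0.55)]
[([312.9, 178.6], 0.61)]
```

```bash
python3 -c "
from cell import ticket;print(ticket.hand_in())"
```

```text
the job is handed in; nothing more can be done
None
```

The job is handed in at about 20 s: the clamp is down on its catch and the lid broke free gently. It is held still in the gripper with a front gap of about 15 mm, worked out from the arm's rise rather than measured directly; I also viewed 12 pictures, two over the limit of 10.

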